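# Hang the washed lifter and basket up to dry

### The arm

A 6-joint arm with a two-finger parallel gripper is mounted at the origin on the work surface. World frame = base frame: x ahead of the robot, y to its left, z up, the work surface at z = 0. Lengths are in m, angles in rad, forces in N, time in s.
With the tool pointing down it reaches from about 0.375 to 0.9 m from the base axis. Payload 3.1 kg.
Tool frame: the origin (TCP) lies between the finger pads; the fingertips stand 17 mm ahead of it and the grasp point (between the pads) lies 2 mm behind it; z points along the fingers, y is the line along which they close (so a half turn about z gives the same grasp; the last joint's range is limited). The gripper opens to 87 mm and grips with 3 to 60 N. Pads are 19 mm wide; open, the fingers measure 117 mm over their backs; the gripper's body (75 mm by 190 mm) begins 51 mm behind the grasp point.
Start: joints at [1.167, 0.527, 1.433, -0, 1.181, -0.178], TCP at [0.139, 0.609, 0.24] pointing down, gripper open.
Joint ranges: [-3.08, 3.08], [-0.75, 2.2], [0.22, 2.44], [-1.43, 4.57], [0, 2.65], [-2.85, 2.85]. Speed limits (rad/s): [2.79, 2.79, 3.14, 3.14, 3.14, 3.14].

### API

Orientations are given as a 3x3 rotation matrix whose columns are the frame's x, y, z axes.
In Python, from plant import telemetry, eyes, finish_job gives the robot as it stands. The module is installed in compiled form; this text tells all that it offers.
- The arm moves only by the tool arm_command, never from a script. Its argument "rows" is a list of rows, each a list of 3 entries, a list of its own where there are three numbers: the shift along the tool's x, y, z in mm, then the turn about the tool's z in degrees, then the finger opening in mm, from 0 to 87. In form: [[[x, y, z], twist, jaw], ...]. A call has 1 to 5 rows; each row is the pose to reach, as a shift and turn from the pose commanded when the call began, along the tool's axes at that moment; what a row does not reach only later rows make up. A row lasts 1/12 s, in which the tool goes at most 41.7 mm and 7.16 degrees, less where a joint would pass 70% of its speed; a pose out of reach is approached as far as the arm can. A call with a gripper value outside its range is refused whole. The fingers move at their own pace and stop on an object; the grip force is fixed at half the most. Time passes only in rows, so rows that repeat a pose let the fingers close. It gives the time, the measured TCP pose, the force, the opening and the grip force at its end, in the units of the state.
- telemetry.state(): the state, without advancing time (a new reading comes with each control period).
- eyes.snapshot(name): name is "side" or "top" or "wrist"; returns a dict with "pixels" (480x640x3 uint8, blue, green, red), "fx", "fy", "cx", "cy" (pixels), "dist" ([k1, k2, p1, p2, k3] as OpenCV has them; the pictures are not rectified), "origin" and "orientation" of the camera in the world. Camera axes: x right, y down, z forward; pixel columns grow to the right and rows downward; lengths in m; the calibration is good to about 2 mm. A picture is of the moment at which its call begins. There is no depth.
- finish_job(): hands the job in; it is judged then, once.
The state is a dict: "clock": time; "joint_pos": joint angles; "joint_vel": joint speeds; "tau": joint torques, N m; "position": TCP position; "orientation": TCP orientation; "ft_force": force on the tool from outside, world axes, zero at the start; "wrist_torque": the same for the moment, N m; "gripper_width": opening from 0.0 (shut) to 1.0 (fully open); "grasp_force": force on a finger pad.
Only numpy, scipy, OpenCV 4.12 (cv2) and the standard library are available. Lean on these libraries where they do the work, as an engineer would, in place of code of your own. Each camera call takes 0.05 s, during which the arm holds its last target. There are 200 camera calls.

### The job

Hang the two washed steaming tools up to dry: drape the orange-topped plate lifter squarely over the free part of the horizontal bar, one leg on each side, and hang the red basket by its steel bail on the hook. Both must end up hanging there at rest; do not shift the steel bowl or the utensil pot, and leave the blue-topped lifter hanging where it is.

Things in the scene. Friction and masses are not known exactly. Their poses are not given: they have to be found in the camera images.
- lifter: Plate lifter to drape: steel strap, an upside-down U with an orange-sleeved crown, standing on its ends. 112 high, 56 wide over the legs (own x), strap 30 wide (own y), 4 thick. Legs straight up to 96, then 45 degree shoulders to a 26 wide flat crown. Lips turned in at the feet leave a 32 gap (48 above). Grip across the legs below the shoulders. 200 g. Origin: underside, between the feet; z up.
- lifter_crown (a point): Centre of the underside of the orange lifter's crown, 106 above the lifter's origin; it rests on the bar when draped. Axes as lifter.
- bar_stand: Fixed drying stand: 12 mm round steel bar along its own y, axis 170 above the table, between 14 mm posts at y = -115 and +115 that end 4 above the bar's axis. Feet 130 x 24 x 12 (along x) under the posts, a tie 10 high at x = +50. Origin: on the table under the bar's middle.
- bar_mid (a point): Middle of the bar, on its axis. Axes as bar_stand (y along the bar).
- hung_lifter: A second lifter of the same size with a blue sleeve, already hanging loose over the bar, up to 45 mm to either side of its middle. Leave it. Origin and axes as lifter (its crown's underside is 106 above its origin).
- hook_stand: Fixed hook stand: upright 8 mm steel rod at x = +85 of its frame on a disc foot (110 across, 12 high, centred at x = +70). From the rod's top a round 8 mm arm runs to -x (towards the robot at yaw 0), its axis 196 high at the rod and 190 at the seat, ending in an upturned tip at x = -27, top 211 high. Origin: on the table under the hook's seat.
- hook_seat (a point): The hook's seat: top of the arm just inside the upturned tip, 194 above the table, 27 behind the tip. Axes as hook_stand: the hook points to -x.
- basket: Red round plastic basket, 76 across at the foot, 90 at the rim, 50 high, with a fixed upright steel bail of 10 mm round bar in its own y-z plane: uprights at y = -46 and +46 up to 110, a straight level top piece (y -38 to +38) with its axis 120 above the foot; opening under it 65 high. 120 g. Origin: centre of the underside; z up.
- bail_mid (a point): Middle of the bail's top piece, on the bar's axis, 120 above the basket's underside. Axes as basket (y along the top piece). When hung it lies about 5 above the hook seat.
- bowl: Steel bowl, 120 across and 50 high, on the table. Leave it. Origin: centre of the underside.
- crock: Steel utensil pot, 84 across and 105 high, with three spoons and spatulas standing in it up to 165 high. Leave it. Origin: centre of the underside.
Mind the look-alikes: they are no part of the job. What is meant by the basket is not purple, and is the smaller of those in its own colour.

How it is judged:
At the end, for the whole second after the job is handed in: Lifter astride the bar: crown on it (16 mm), within 95 mm of its middle, upright to 0.35 rad, square to 0.5 rad, borne by it. Basket's bail on the hook: within 45 mm sideways, tip to rod, upright to 0.6 rad, borne by it. Both still. Others within 40 mm of their starts (x of lifter_crown in the frame of bar_mid between -0.016 and 0.016 m and y of lifter_crown in the frame of bar_mid between -0.095 and 0.095 m and z of lifter_crown in the frame of bar_mid between 0 and 0.016 m and angle between lifter's own z axis and vertical below 0.35 rad and angle between the y axis of lifter and the y axis of bar_stand, either way round below 0.5 rad and contact force between lifter and bar_stand above 0.5 N and linear speed of lifter below 0.05 m/s and x of bail_mid in the frame of hook_seat between -0.022 and 0.06 m and y of bail_mid in the frame of hook_seat between -0.045 and 0.045 m and z of bail_mid in the frame of hook_seat between -0.03 and 0.025 m and angle between basket's own z axis and vertical below 0.6 rad and contact force between basket and hook_stand above 0.4 N and linear speed of basket below 0.06 m/s and distance of each of hung_lifter, bowl, crock from where it was at the start of the episode below 0.04 m); the robot touches nothing.
It fails at once if the blue lifter is shifted more than 40 mm (distance of hung_lifter from where it was at the start of the episode above 0.04 m).
It fails at once if the bowl is shifted more than 40 mm (distance of bowl from where it was at the start of the episode above 0.04 m).
It fails at once if the utensil pot is shifted more than 40 mm (distance of crock from where it was at the start of the episode above 0.04 m).
It also fails if it takes over 58 s, if anything falls off the work surface, if the arm or the gripper's body presses on something with over 40 N, if the wrist force passes 120 N, or if a joint passes its speed limit or range.

## Working session

There is one attempt and no reset: what is moved stays moved. The work goes in short steps, Python scripts to look and compute and a tool call to move; the robot and the scene stay as the last step left them, time stands still between calls to the robot, and variables do not carry over. Pictures are saved under pics/ and viewed, at most 10 in all, crops included, and the job is handed in when it is done.

Besides the shell and the picture viewer there is one more tool, called as a command line: name --argument value ..., lists and objects as JSON in quotes. arm_command: Moves the arm, as the interface text tells. Its arguments: {"type":"object","properties":{"rows":{"type":"array","items":{"type":"array"}}},"required":["rows"]}

```bash
mkdir -p pics; cat > h.py <<'E'
import numpy as np, cv2, pickle
from plant import telemetry, eyes
def snap(n,tag):
    s=eyes.snapshot(n); cv2.imwrite(f'pics/{tag}.png',s['pixels']); pickle.dump(s,open(f'pics/{tag}.pkl','wb')); return s
def load(tag): return pickle.load(open(f'pics/{tag}.pkl','rb'))
def K(s): return np.array([[s['fx'],0,s['cx']],[0,s['fy'],s['cy']],[0,0,1.]])
def ray(s,uv):
    p=cv2.undistortPoints(np.array([[uv]],float),K(s),np.array(s['dist'],float))[0,0]
    d=np.array(s['orientation'])@np.array([p[0],p[1],1]); return np.array(s['origin']),d/np.linalg.norm(d)
def onz(s,uv,z):
    o,d=ray(s,uv); return o+d*(z-o[2])/d[2]
def tri(*obs):
    A=np.zeros((3,3));b=np.zeros(3);R=[]
    for s,uv in obs:
        o,d=ray(s,uv);P=np.eye(3)-np.outer(d,d);A+=P;b+=P@o;R.append((P,o))
    x=np.linalg.solve(A,b); return x,[round(1000*np.linalg.norm(P@(x-o)),1) for P,o in R]
def proj(s,X):
    R=np.array(s['orientation']);t=-R.T@np.array(s['origin'])
    return cv2.projectPoints(np.array(X,float).reshape(-1,1,3),cv2.Rodrigues(R.T)[0],t,K(s),np.array(s['dist'],float))[0][:,0]
E
python3 - <<'E'
from h import *
a=snap('side','side0');b=snap('top','top0')
for s in(a,b): print(np.round(s['origin'],3),np.round(s['orientation'],3).tolist(),s['fx'])
st=telemetry.state();print(np.round(st['orientation'],3),st['clock'])
E
```

```text
[ 0.211 -0.635  0.777] [[0.941, -0.219, 0.258], [-0.338, -0.611, 0.716], [0.001, -0.761, -0.649]] 459.21642390329214
[0.367 0.048 1.343] [[-0.001, -0.998, 0.067], [-1.0, 0.001, -0.003], [0.003, -0.067, -0.998]] 492.5748603969531
[[-0.975  0.223 -0.001]
 [ 0.223  0.975 -0.002]
 [ 0.    -0.002 -1.   ]] 0.1
```

View pics/side0.png

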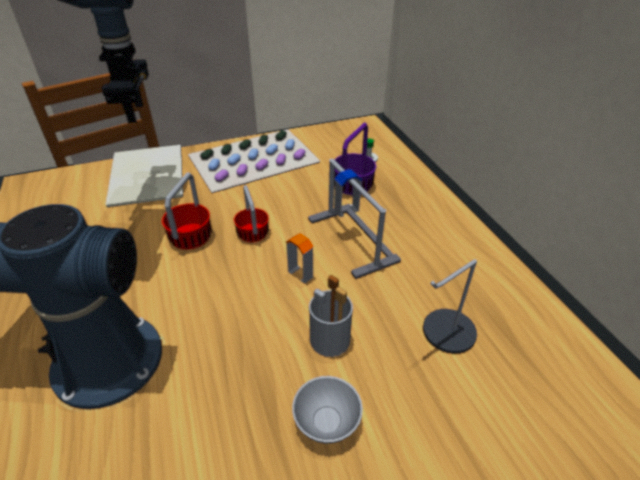

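View pics/top0.png

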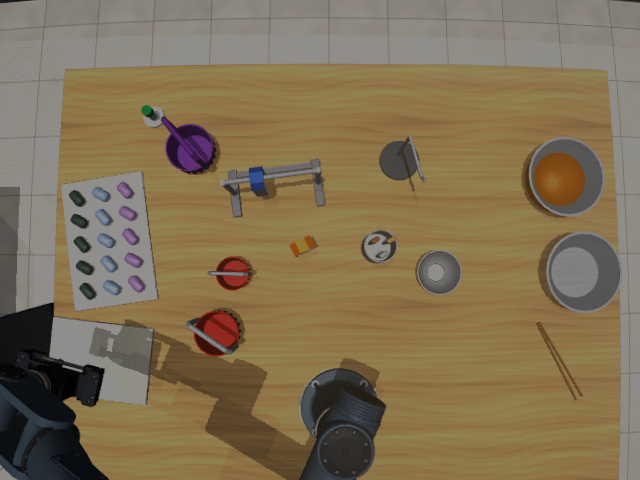

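Side view: the small red basket is at (252,225), the large red one at (188,225), the purple one at (353,173), the orange lifter at (300,258), the blue one at (347,178), and the hook tip at (434,286). Top view: the small red basket is at (233,272), the large red one at (218,333), the purple one at (190,148), the lifter at (303,245), the blue sleeve at (257,180), the bar from (232,182) to (317,168), and the hook near (424,180).

Things that could be taken for the basket: small red (233,272), large red (218,333) and purple (190,148). I choose the small red one. For the lifter: orange (303,245) or blue (257,180). I choose the orange one. Next is the close crop.

```bash
python3 - <<'E'
import cv2,numpy as np
t=cv2.imread('pics/top0.png');s=cv2.imread('pics/side0.png')
def c(i,x,y,w,h):return cv2.resize(i[y:y+h,x:x+w],(400,300),interpolation=cv2.INTER_CUBIC)
# tiles: 4x for all: 100x75 
o=np.vstack([np.hstack([c(t,200,235,133,100)[:300],c(t,370,125,100,75)]),np.hstack([c(s,220,180,133,100),c(s,400,240,100,75)])])
cv2.imwrite('pics/crop1.png',o)
E
```

```text
(no output)
```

View pics/crop1.png

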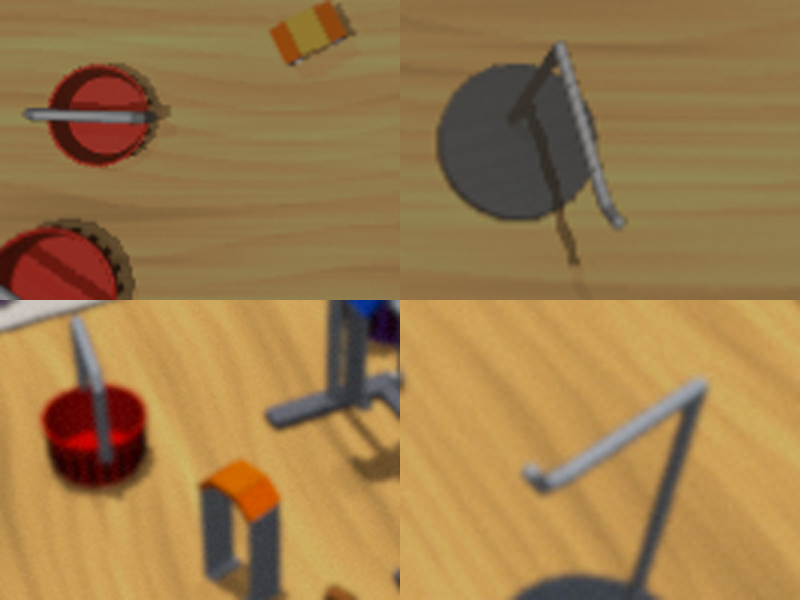

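The crop confirms the orange lifter and the small red basket, whose bail runs along the image columns. In full-frame pixels the hook tip is at top (425,180.5) / side (432.5,282.5), and the rod top is at top (410,136) / side (475,261).

```bash
python3 - <<'E'
from h import *
S=load('side0');T=load('top0')
def c(i,x,y,w,h):return cv2.resize(i[y:y+h,x:x+w],(400,300),interpolation=cv2.INTER_CUBIC)
t=T['pixels'];s=S['pixels']
cv2.imwrite('pics/crop2.png',np.hstack([c(t,215,145,120,90),c(s,300,150,120,90)]))
def p(n,a,b):
    x,r=tri((T,a),(S,b));print(n,np.round(x,4),r);return x
e1=p('hooktip',(425,180.5),(432.5,282.5));e2=p('rodtop',(409.8,136.3),(475,261.3))
print('hook yaw',np.degrees(np.arctan2(*(e2-e1)[[1,0]])), np.linalg.norm((e2-e1)[:2]))
for n,s_ in(('T',T),('S',S)):
    h=cv2.cvtColor(s_['pixels'],cv2.COLOR_BGR2HSV)
    m=cv2.inRange(h,(3,200,120) if n=='T' else (5,225,180),(30,255,255))
    if n=='T': m[:,400:]=0
    k,l,st,ce=cv2.connectedComponentsWithStats(m)
    for i in range(1,k):
        if st[i,4]>20: print(n,'orange',st[i],ce[i].round(1),cv2.minAreaRect(np.argwhere(l==i)[:,::-1].astype(np.float32)))
# basket foot/bail
p('bailA',(209.5,273.4),(245.7,187.3));p('bailB',(250,274),(252.3,206))
p('lifter crown',(303.7,245.3),(300,240))
h=cv2.cvtColor(t,cv2.COLOR_BGR2HSV);m=cv2.inRange(h,(0,170,60),(8,255,255))|cv2.inRange(h,(172,170,60),(180,255,255))
k,l,st,ce=cv2.connectedComponentsWithStats(m)
for i in range(1,k):
    if st[i,4]>60: print('red',st[i],ce[i].round(1))
print('basket rim ctr', onz(T,(233,273),.05))
E
```

```text
hooktip [ 0.5767 -0.1958  0.2092] [np.float64(0.8), np.float64(0.8)]
rodtop [ 0.6864 -0.1646  0.195 ] [np.float64(0.7), np.float64(0.7)]
hook yaw 15.89411462696413 0.11402254173306171
T orange [305 236  10  13  70] [309.3 241.7] ((309.3000183105469, 241.60003662109375), (12.074766159057617, 5.366563320159912), 63.43495178222656)
T orange [290 243  10  13  71] [294.5 248.9] ((294.5000305175781, 249.0000457763672), (12.074766159057617, 5.366563320159912), 63.43495178222656)
T orange [225 313  12  13  22] [231.1 318.9] ((230.69683837890625, 318.36651611328125), (15.606006622314453, 2.5561563968658447), 47.72631072998047)
T orange [225 335  11   6  21] [230.8 338.2] ((230.21151733398438, 337.44232177734375), (9.60969066619873, 5.099019527435303), 11.309932708740234)
S orange [290 234  23  19 221] [301.9 242.1] ((301.7500305175781, 241.75003051757812), (20.50609588623047, 12.727920532226562), 45.0)
bailA [0.3621 0.3265 0.1133] [np.float64(1.7), np.float64(1.7)]
bailB [0.3583 0.2227 0.1293] [np.float64(1.0), np.float64(1.0)]
lifter crown [0.4309 0.0908 0.111 ] [np.float64(0.0), np.float64(0.0)]
red [216 257  33  15 377] [232.8 264.8]
red [216 276  33  15 363] [232.3 281.7]
red [199 310  40  38 993] [220.6 327.4]
red [194 333  32  24 112] [208.9 350. ]
basket rim ctr [0.36130434 0.27879031 0.05      ]
```

View pics/crop2.png

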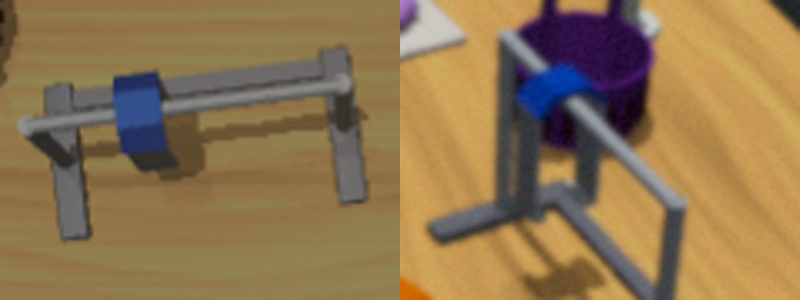

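Bar post tops in full-frame pixels: top (223.4,182.8) and (318.5,170.5); side (332.4,160.8) and (384,211.5). The blue crown is near top (256.5,176).

```bash
cat >> h.py <<'E'
def go(pos,psi,st=None):
    "tool shift (mm) and twist (deg) to reach TCP pos with tool y at psi deg (mod 180)"
    st=st or telemetry.state();R=np.array(st['orientation']);p=np.array(st['position'])
    cur=np.degrees(np.arctan2(R[1,1],R[0,1]));d=(psi-cur+90)%180-90
    print('pos',p.round(4),'psi',cur.round(1),'q6',round(np.degrees(st['joint_pos'][5])),'shift',(R.T@(np.array(pos)-p)*1000).round(1),'twist',round(-d,1),'t',st['clock'])
E
python3 - <<'E'
from h import *
S=load('side0');T=load('top0')
a,r=tri((T,(223.4,182.8)),(S,(332.4,160.8)));b,r2=tri((T,(318.5,170.5)),(S,(384,211.5)))
print(a.round(4),r,b.round(4),r2,'mid',(a+b)/2,'len',np.linalg.norm(a-b),'yaw',np.degrees(np.arctan2(-(a-b)[0],(a-b)[1])))
u=(a-b)/np.linalg.norm(a-b)
bl=onz(T,(256.5,176.5),.18);print('blue y',(bl-(a+b)/2)@u, bl)
go([.431,.091,.30],116)
E
```

```text
[0.5797 0.283  0.1709] [np.float64(0.6), np.float64(0.6)] [0.6094 0.053  0.171 ] [np.float64(1.0), np.float64(1.0)] mid [0.59450635 0.16803021 0.17095226] len 0.23191245522564757 yaw 7.359468270416975
blue y 0.03380437264544272 [0.59237285 0.20184083 0.18      ]
pos [0.139  0.6087 0.2387] psi 77.1 q6 -10 shift [-400.  -439.7  -60.6] twist -38.9 t 0.1
```

arm_command --rows '[[[-133, -147, -20], 0, 87], [[-133, -147, -20], 0, 87], [[-133, -147, -20], 0, 87], [[-133, -147, -20], 0, 87], [[-133, -147, -20], 0, 87]]'

```text
clock: 0.52
position: [0.2365, 0.4336, 0.2593]
orientation: [[-0.975, 0.223, -0.001], [0.223, 0.975, -0.002], [0.0, -0.002, -1.0]]
ft_force: [0.2, 1.0, 0.2]
gripper_width: 1.001
grasp_force: 0.0
```

arm_command --rows '[[[-133, -147, -20], 0, 87], [[-133, -147, -20], 0, 87], [[-133, -147, -20], 0, 87], [[-133, -147, -20], 0, 87], [[-133, -147, -20], 0, 87]]'

```text
clock: 0.93
position: [0.3337, 0.2609, 0.2797]
orientation: [[-0.975, 0.224, 0.0], [0.224, 0.975, -0.001], [-0.0, -0.001, -1.0]]
ft_force: [0.5, -0.3, -0.4]
gripper_width: 0.998
grasp_force: 0.0
```

arm_command --rows '[[[-133, -147, -20], -7, 87], [[-133, -147, -20], -14, 87], [[-133, -147, -20], -21, 87], [[-133, -147, -20], -28, 87], [[-133, -147, -20], -35, 87]]'

```text
clock: 1.35
position: [0.4179, 0.1118, 0.297]
orientation: [[-0.956, -0.293, -0.0], [-0.293, 0.956, 0.0], [0.0, 0.0, -1.0]]
ft_force: [1.1, 0.2, 0.5]
gripper_width: 1.002
grasp_force: 0.0
```

```bash
python3 - <<'E'
from h import *
s=snap('wrist','w1');print(np.round(s['origin'],3),np.round(s['orientation'],2).tolist(),s['fx']);go([.431,.091,.30],116)
S=load('side0');T=load('top0')
print(proj(s,[[.431,.091,.112],[.36,.275,.12],[.575,.17,.17]]))
E
```

```text
[0.352 0.091 0.442] [[-0.29, 0.93, 0.24], [0.96, 0.28, 0.07], [-0.0, 0.25, -0.97]] 403.5169896133621
pos [0.423  0.1067 0.2979] psi 107.2 q6 -107 shift [ -3.  -17.4  -1.9] twist -8.8 t 1.4
[[289.31915925 233.84867513]
 [529.49712145 219.6504601 ]
 [329.41224012 445.00544613]]
```

View pics/w1.png

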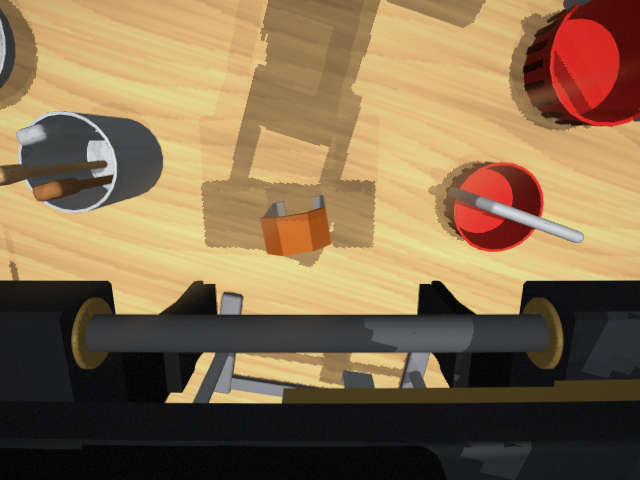

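Wrist view: the orange crown is centred near (294,232), with sleeve corners at (262,217), (327,207), (268,254) and (330,246). The bail's top piece runs from (480,203) to (578,238). Pixels and predictions agree.

```bash
python3 - <<'E'
from h import *
S=load('side0');T=load('top0');W=load('w1')
x,r=tri((T,(302.3,245.5)),(S,(301,240)),(W,(294,232)));print('crown',x,r)
h=cv2.cvtColor(W['pixels'],cv2.COLOR_BGR2HSV);m=cv2.inRange(h,(5,190,90),(18,255,255));m[:,:240]=0;m[:195]=0;m[270:]=0;m[:,360:]=0
k,l,st,ce=cv2.connectedComponentsWithStats(m);i=1+st[1:,4].argmax();print(st[i],ce[i])
for c in(((262,217),(327,207)),((268,254),(330,246))):
    a,b=[onz(W,q,.103) for q in c];print('yaw own x',np.degrees(np.arctan2(*(a-b)[[1,0]]))%180,np.linalg.norm(a-b))
a,b=[onz(T,q,.106) for q in((309.3,241.7),(294.5,248.9))];print('yaw top',np.degrees(np.arctan2(*(a-b)[[1,0]]))%180,np.linalg.norm(a-b),(a+b)/2)
for q,z in(((480,203),.12),((578,238),.12),((294,232),.112)):print(onz(W,q,z))
for q in((210,273.4),(249,274)): print(onz(T,q,.12))
E
```

```text
crown [0.43145059 0.0942073  0.10712785] [np.float64(0.8), np.float64(2.8), np.float64(2.0)]
[ 265  208   65   48 2116] [299.30293006 233.97495274]
yaw own x 115.89929010977839 0.056008048133882625
yaw own x 114.69403767060692 0.05451297156905691
yaw top 115.94812365707563 0.04138023691159775 [0.43121306 0.09549551 0.106     ]
[0.35943711 0.23066932 0.12      ]
[0.36206757 0.32061153 0.12      ]
[0.42832358 0.09430648 0.112     ]
[0.36049406 0.32403225 0.12      ]
[0.35919236 0.22632983 0.12      ]
```

```bash
python3 - <<'E'
from h import *
go([.4305,.0945,.078],115.5)
E
```

```text
pos [0.423  0.1067 0.2979] psi 107.2 q6 -107 shift [ -2.6 -12.4 220. ] twist -8.3 t 1.4
```

arm_command --rows '[[[-2.5, 4, 30], -3.4, 87], [[-2.5, 4, 60], -3.4, 87], [[-2.5, 4, 60], -3.4, 87], [[-2.5, 4, 60], -3.4, 87]]'

```text
clock: 1.73
position: [0.4176, 0.1179, 0.2359]
orientation: [[-0.939, -0.344, -0.005], [-0.344, 0.939, -0.0], [0.005, 0.002, -1.0]]
ft_force: [-0.1, -0.7, -0.2]
gripper_width: 1.0
grasp_force: 0.0
```

```bash
python3 - <<'E'
from h import *
go([.4305,.0945,.078],115.5)
s=snap('wrist','w2')
h=cv2.cvtColor(s['pixels'],cv2.COLOR_BGR2HSV);m=cv2.inRange(h,(5,190,90),(18,255,255))
k,l,st,ce=cv2.connectedComponentsWithStats(m)
for i in range(1,k):
    if st[i,4]>300: print(st[i],ce[i],onz(s,ce[i],.108),cv2.boxPoints(cv2.minAreaRect(np.argwhere(l==i)[:,::-1].astype(np.float32))))
E
```

```text
pos [0.4176 0.1179 0.2359] psi 110.1 q6 -109 shift [ -4.8 -26.6 157.9] twist -5.4 t 1.7333
[ 244  220   80   55 3224] [286.07754342 249.81172457] [0.42916251 0.09877924 0.108     ] [[241.09535 230.63567]
 [318.40585 219.03908]
 [325.6895  267.59656]
 [248.379   279.1931 ]]
```

arm_command --rows '[[[-4.5, -25.5, 20], -5.4, 87], [[-4.5, -25.5, 40], -5.4, 87], [[-4.5, -25.5, 40], -5.4, 87], [[-4.5, -25.5, 40], -5.4, 87]]'

```text
clock: 2.12
position: [0.432, 0.0958, 0.1977]
orientation: [[-0.902, -0.431, -0.0], [-0.431, 0.902, 0.0], [0.0, 0.0, -1.0]]
ft_force: [0.2, -0.1, 0.1]
gripper_width: 1.001
grasp_force: 0.0
```

```bash
python3 - <<'E'
from h import *
go([.430,.0955,.078],115.5)
s=snap('wrist','w3');i=s['pixels'];cv2.imwrite('pics/w3.png',i)
go([.430,.0955,.078],115.5)
E
```

```text
pos [0.432  0.0958 0.1977] psi 115.5 q6 -118 shift [  1.9   0.6 119.7] twist 0.0 t 2.1167
pos [0.4325 0.0959 0.1982] psi 115.6 q6 -118 shift [  2.5   0.8 120.2] twist 0.1 t 2.1667
```

View pics/w3.png

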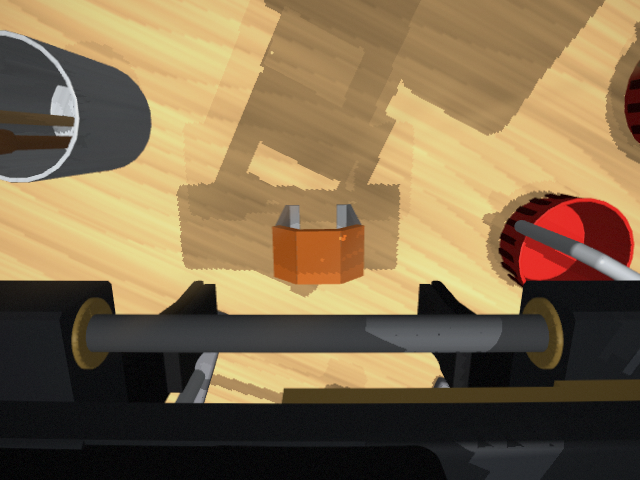

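Wrist view: the lifter is centred at column 318, midway between the fingers (at about 200 and 435), and square to them. I'll descend and grip.

arm_command --rows '[[[2, 0, 35], 0, 87], [[2, 0, 70], 0, 87], [[2, 0, 100], 0, 87], [[2, 0, 120], 0, 87], [[2, 0, 120], 0, 87]]'

```text
clock: 2.58
position: [0.4292, 0.0951, 0.0754]
orientation: [[-0.902, -0.432, -0.004], [-0.432, 0.902, 0.0], [0.004, 0.002, -1.0]]
ft_force: [0.0, -0.2, -0.8]
gripper_width: 0.999
grasp_force: 0.0
```

arm_command --rows '[[[0, 0, 0], 0, 50], [[0, 0, 0], 0, 50], [[0, 0, 0], 0, 50], [[0, 0, 0], 0, 50], [[0, 0, 0], 0, 50]]'

```text
clock: 3.0
position: [0.431, 0.0947, 0.0782]
orientation: [[-0.902, -0.432, 0.003], [-0.432, 0.902, -0.0], [-0.002, -0.001, -1.0]]
ft_force: [0.5, -0.5, -0.3]
gripper_width: 0.705
grasp_force: 0.0
```

arm_command --rows '[[[0, 0, 0], 0, 40], [[0, 0, 0], 0, 40], [[0, 0, 0], 0, 40], [[0, 0, 0], 0, 40]]'

```text
clock: 3.33
position: [0.4306, 0.0948, 0.0778]
orientation: [[-0.902, -0.431, 0.002], [-0.431, 0.902, 0.0], [-0.001, -0.001, -1.0]]
ft_force: [-1.0, 1.1, 7.4]
gripper_width: 0.646
grasp_force: 29.9
```

arm_command --rows '[[[0, 0, -40], 0, 40], [[0, 0, -80], 0, 40], [[0, 0, -120], 0, 40], [[0, 0, -155], 0, 40], [[0, 0, -155], 0, 40]]'

```text
clock: 3.75
position: [0.4341, 0.0946, 0.2378]
orientation: [[-0.902, -0.432, 0.014], [-0.432, 0.902, -0.001], [-0.012, -0.006, -1.0]]
ft_force: [1.6, 0.6, -1.7]
gripper_width: 0.646
grasp_force: 29.9
```

```bash
python3 - <<'E'
from h import *
a=snap('side','side1');b=snap('top','top1')
x=np.array([.5945,.168,0]);u=np.array([-.128,.9918,0])
print(x-u*.04)
go(list((x-u*.04)[:2])+[.235],7.4)
print(telemetry.state()['gripper_width'],telemetry.state()['grasp_force'],telemetry.state()['ft_force'])
c=lambda i,x,y,w,h:cv2.resize(i[y:y+h,x:x+w],(400,300),interpolation=cv2.INTER_CUBIC)
cv2.imwrite('pics/crop3.png',np.hstack([c(b['pixels'],230,150,160,120),c(a['pixels'],220,130,160,120)]))
E
```

```text
[0.59962  0.128328 0.      ]
pos [0.4306 0.0946 0.233 ] psi 115.6 q6 -118 shift [-167.1  -42.5   -1.4] twist -71.8 t 3.85
0.6412224037707017 29.87077616854549 [-0.42943696  0.87927341 -2.25233661]
```

View pics/crop3.png

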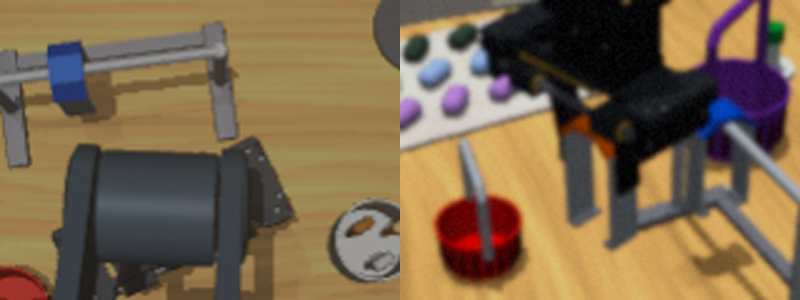

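The wrist crop shows the lifter held upright between the fingers; the blue lifter and the basket are undisturbed. I'll raise it and turn.

arm_command --rows '[[[0, 0, -20], 7.1, 40], [[0, 0, -42], 14.2, 40], [[0, 0, -42], 21.3, 40], [[0, 0, -42], 28.4, 40], [[0, 0, -42], 35.5, 40]]'

```text
clock: 4.27
position: [0.4286, 0.0946, 0.272]
orientation: [[-0.984, 0.179, -0.005], [0.179, 0.984, 0.0], [0.005, -0.001, -1.0]]
ft_force: [-0.8, 0.4, -1.6]
gripper_width: 0.643
grasp_force: 29.9
```

arm_command --rows '[[[0, 0, 0], 7.1, 40], [[0, 0, 0], 14.2, 40], [[0, 0, 0], 21.3, 40], [[0, 0, 0], 28.4, 40], [[0, 0, 0], 35.5, 40]]'

```text
clock: 4.68
position: [0.4283, 0.0946, 0.2714]
orientation: [[-0.697, 0.717, -0.006], [0.717, 0.697, 0.0], [0.005, -0.004, -1.0]]
ft_force: [-0.2, -0.5, -1.8]
gripper_width: 0.64
grasp_force: 29.9
```

arm_command --rows '[[[0, 0, 0], 7.1, 40], [[0, 0, 0], 14.2, 40], [[0, 0, 0], 21.3, 40], [[0, 0, 0], 28.4, 40], [[0, 0, 0], 35.5, 40]]'

```text
clock: 5.1
position: [0.4284, 0.0946, 0.2714]
orientation: [[-0.151, 0.988, -0.006], [0.989, 0.151, 0.0], [0.001, -0.006, -1.0]]
ft_force: [-0.6, -0.3, -2.6]
gripper_width: 0.638
grasp_force: 29.9
```

arm_command --rows '[[[0, 0, 0], 1.7, 40], [[0, 0, 0], 1.7, 40], [[0, 0, 0], 1.7, 40]]'

```text
clock: 5.35
position: [0.4289, 0.0946, 0.2721]
orientation: [[-0.129, 0.992, -0.005], [0.992, 0.129, 0.0], [0.001, -0.005, -1.0]]
ft_force: [0.6, -0.3, -1.6]
gripper_width: 0.642
grasp_force: 29.9
```

```bash
python3 - <<'E'
from h import *
go([.5996,.128,.278],7.4)
E
```

```text
pos [0.4289 0.0946 0.2721] psi 7.4 q6 -10 shift [ 11.1 173.6  -6.7] twist 0.0 t 5.35
```

arm_command --rows '[[[2, 30, -8], 0, 40], [[5, 65, -8], 0, 40], [[8, 100, -8], 0, 40], [[9, 130, -8], 0, 40], [[11, 150, -8], 0, 40]]'

```text
clock: 5.77
position: [0.5802, 0.1249, 0.2805]
orientation: [[-0.129, 0.992, 0.0], [0.992, 0.129, -0.0], [-0.0, 0.0, -1.0]]
ft_force: [0.7, 0.1, -1.1]
gripper_width: 0.643
grasp_force: 29.9
```

arm_command --rows '[[[0, 16, 0], 0, 40], [[0, 24, 0], 0, 40], [[0, 24, 0], 0, 40], [[0, 24, 0], 0, 40]]'

```text
clock: 6.1
position: [0.6002, 0.1277, 0.2807]
orientation: [[-0.128, 0.992, -0.003], [0.992, 0.128, -0.0], [0.0, -0.003, -1.0]]
ft_force: [-0.9, -0.3, -2.1]
gripper_width: 0.646
grasp_force: 29.9
```

```bash
python3 - <<'E'
from h import *
a=snap('side','side2');w=snap('wrist','w4')
go([.5996,.128,.278],7.4)
c=lambda i,x,y,w,h:cv2.resize(i[y:y+h,x:x+w],(400,300),interpolation=cv2.INTER_CUBIC)
cv2.imwrite('pics/crop4.png',np.hstack([c(a['pixels'],280,90,160,120),c(w['pixels'],0,0,640,480)]))
E
```

```text
pos [0.5998 0.1277 0.2814] psi 7.4 q6 -6 shift [ 0.3 -0.1  3.4] twist -0.0 t 6.2
```

View pics/crop4.png

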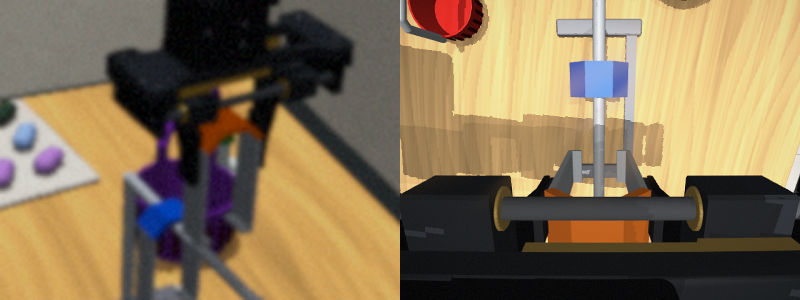

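Wrist half of the crop: the lifter's legs (570 and 625) and sleeve (548–650) are centred on the bar at column 599. The blue one stands clear further along. I'll lower it.

arm_command --rows '[[[0, 0, 30], 0, 40], [[0, 0, 60], 0, 40], [[0, 0, 85], 0, 40], [[0, 0, 105], 0, 40], [[0, 0, 120], 0, 40]]'

```text
clock: 6.62
position: [0.5991, 0.1276, 0.1602]
orientation: [[-0.128, 0.992, -0.004], [0.992, 0.128, -0.0], [0.0, -0.004, -1.0]]
ft_force: [-0.2, 0.7, -2.5]
gripper_width: 0.637
grasp_force: 29.9
```

arm_command --rows '[[[0, 0, 4], 0, 40], [[0, 0, 8], 0, 40], [[0, 0, 11], 0, 40], [[0, 0, 11], 0, 40]]'

```text
clock: 6.95
position: [0.6016, 0.1278, 0.1516]
orientation: [[-0.128, 0.992, 0.001], [0.992, 0.128, 0.0], [-0.0, 0.001, -1.0]]
ft_force: [0.7, -0.4, -1.6]
gripper_width: 0.638
grasp_force: 29.9
```

arm_command --rows '[[[0, 0, 2], 0, 40], [[0, 0, 3], 0, 40], [[0, 0, 3], 0, 40]]'

```text
clock: 7.2
position: [0.6016, 0.1278, 0.1484]
orientation: [[-0.128, 0.992, 0.001], [0.992, 0.128, 0.0], [-0.0, 0.001, -1.0]]
ft_force: [-0.3, -0.3, -1.7]
gripper_width: 0.639
grasp_force: 29.9
```

```bash
python3 - <<'E'
from h import *
go([.5996,.128,.148],7.4);print(telemetry.state()['ft_force'])
E
```

```text
pos [0.6016 0.1278 0.1484] psi 7.4 q6 -6 shift [ 0.4 -1.9  0.4] twist -0.0 t 7.2
[-0.31285441 -0.32531482 -1.66463867]
```

arm_command --rows '[[[0, -1, 1], 0, 40], [[0, -1, 2], 0, 40], [[0, -1, 2], 0, 40]]'

```text
clock: 7.45
position: [0.601, 0.1277, 0.1475]
orientation: [[-0.128, 0.992, 0.002], [0.992, 0.128, -0.0], [-0.0, 0.002, -1.0]]
ft_force: [-0.6, -0.2, 5.2]
gripper_width: 0.645
grasp_force: 29.9
```

Contact: the vertical force rose to about +5 N. I'll open the fingers.

arm_command --rows '[[[0, 0, 0], 0, 87], [[0, 0, 0], 0, 87], [[0, 0, 0], 0, 87], [[0, 0, 0], 0, 87], [[0, 0, 0], 0, 87]]'

```text
clock: 7.87
position: [0.6003, 0.1277, 0.1458]
orientation: [[-0.128, 0.992, -0.0], [0.992, 0.128, -0.0], [0.0, -0.0, -1.0]]
ft_force: [0.6, 0.4, 0.1]
gripper_width: 0.93
grasp_force: 0.0
```

arm_command --rows '[[[0, 0, -10], 0, 87], [[0, 0, -25], 0, 87], [[0, 0, -60], 0, 87], [[0, 0, -100], 0, 87], [[0, 0, -140], 0, 87]]'

```text
clock: 8.28
position: [0.5997, 0.1276, 0.2874]
orientation: [[-0.128, 0.992, -0.002], [0.992, 0.128, -0.0], [0.0, -0.002, -1.0]]
ft_force: [0.0, -1.2, 0.2]
gripper_width: 0.997
grasp_force: 0.0
```

```bash
python3 - <<'E'
from h import *
a=snap('side','side3');w=snap('wrist','w5')
go([.36,.275,.30],0)
c=lambda i,x,y,w,h:cv2.resize(i[y:y+h,x:x+w],(400,300),interpolation=cv2.INTER_CUBIC)
cv2.imwrite('pics/crop5.png',np.hstack([c(a['pixels'],280,130,160,120),c(w['pixels'],0,0,640,480)]))
E
```

```text
pos [0.6049 0.128  0.2947] psi 7.4 q6 -6 shift [ 177.2 -223.9   -9.4] twist 7.4 t 8.3833
```

View pics/crop5.png

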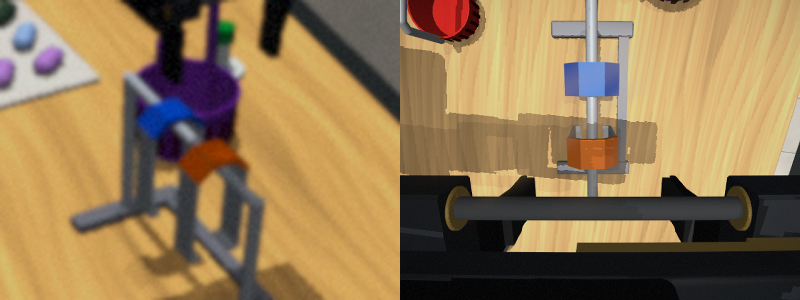

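Both lifters hang on the bar: orange at side (215,158) and blue at (168,118) in the crop, both square. Next is the basket; first I check the clearance to the large basket's bail.

```bash
python3 - <<'E'
from h import *
S=load('side0');T=load('top0')
for z in(.15,.17):print([onz(T,q,z).round(3) for q in((190,322),(232,352))])
# side: large bail top piece approx pixels (172,197)-(190,177)
for q in((190,322),(232,352)):
    print([tri((T,q),(S,k)) for k in((190,177),(172,197))])
go([.36,.253,.22],-1)
E
```

```text
[array([0.243, 0.365, 0.15 ]), array([0.171, 0.262, 0.15 ])]
[array([0.245, 0.36 , 0.17 ]), array([0.174, 0.259, 0.17 ])]
[(array([0.23939479, 0.36666342, 0.14681296]), [np.float64(3.0), np.float64(3.0)]), (array([0.20911051, 0.38542785, 0.08287504]), [np.float64(26.5), np.float64(26.5)])]
[(array([0.20926264, 0.24350871, 0.23155932]), [np.float64(24.6), np.float64(24.6)]), (array([0.18091641, 0.25725733, 0.17493979]), [np.float64(5.6), np.float64(5.6)])]
pos [0.6049 0.128  0.2947] psi 7.4 q6 -6 shift [ 155.5 -228.1   70.6] twist 8.4 t 8.3833
```

arm_command --rows '[[[77, -114, -8], 0, 45], [[77, -114, -8], 0, 45], [[77, -114, -8], 0, 45], [[77, -114, -8], 0, 45]]'

```text
clock: 8.72
position: [0.4711, 0.1911, 0.2938]
orientation: [[-0.13, 0.991, -0.006], [0.991, 0.13, 0.001], [0.001, -0.006, -1.0]]
ft_force: [-1.2, -0.8, -0.7]
gripper_width: 0.783
grasp_force: 0.0
```

arm_command --rows '[[[20, -30, 0], 4.2, 45], [[40, -60, 20], 8.4, 45], [[60, -90, 45], 8.4, 45], [[80, -114, 70], 8.4, 45], [[80, -114, 70], 8.4, 45]]'

```text
clock: 9.13
position: [0.345, 0.2539, 0.2202]
orientation: [[0.014, 1.0, -0.014], [1.0, -0.015, -0.004], [-0.004, -0.014, -1.0]]
ft_force: [-0.2, 0.2, -0.5]
gripper_width: 0.526
grasp_force: 0.0
```

arm_command --rows '[[[0, 0, 0], 0, 45], [[0, 0, 0], 0, 45]]'

```text
clock: 9.3
position: [0.3555, 0.2546, 0.2244]
orientation: [[0.018, 1.0, 0.002], [1.0, -0.018, 0.0], [0.0, 0.002, -1.0]]
ft_force: [1.3, 0.0, 0.5]
gripper_width: 0.518
grasp_force: 0.0
```

```bash
python3 - <<'E'
from h import *
w=snap('wrist','w6')
go([.36,.253,.118],-1)
print(proj(w,[[.36,.23,.12],[.36,.275,.12],[.361,.32,.12]]))
E
```

```text
pos [0.3563 0.2545 0.2248] psi -1.1 q6 22 shift [ -1.5   3.4 106.8] twist -0.1 t 9.35
[[324.79632064 285.9791346 ]
 [323.94023575 218.47530322]
 [324.65765756 144.72588765]]
```

View pics/w6.png

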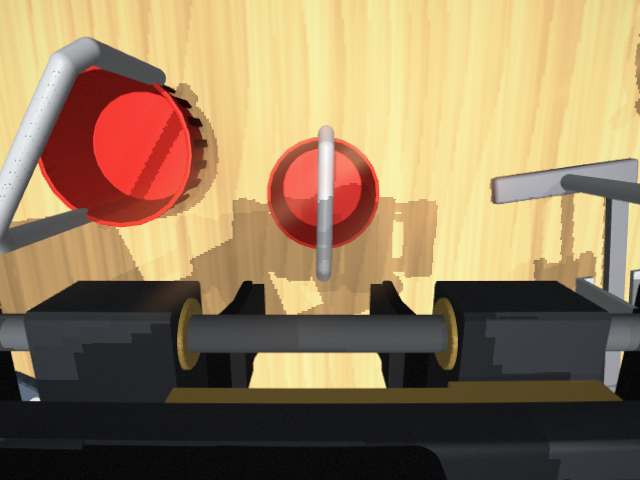

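Wrist view: the small basket's bail runs from (326,127) to (323,279), with the fingers near columns 257 and 379. Its column matches the prediction of 324; now I check where it lies along y.

```bash
python3 - <<'E'
from h import *
w=load('w6');W=load('w1');T=load('top0')
print(onz(w,(324,279),.113),onz(w,(326,127),.113))
# bail mid from edges across views; outer ends
print(onz(T,(208.5,273.4),.113),onz(T,(252,274),.113))
h=cv2.cvtColor(w['pixels'],cv2.COLOR_BGR2HSV);m=cv2.inRange(h,(0,170,60),(8,255,255))|cv2.inRange(h,(172,170,60),(180,255,255))
m[:,:250]=0;m[:,400:]=0
p=cv2.findNonZero(m);e=cv2.minEnclosingCircle(p);print('rim',e,onz(w,e[0],.05))
E
```

```text
[0.35962956 0.23237499 0.113     ] [0.36208329 0.33044994 0.113     ]
[0.36044715 0.32940853 0.113     ] [0.35915721 0.2198255  0.113     ]
rim ((322.71990966796875, 193.0700225830078), 55.84716796875) [0.36034179 0.2819754  0.05      ]
```

arm_command --rows '[[[3, 4, 30], 0, 45], [[3, 4, 60], 0, 45], [[3, 4, 85], 0, 45], [[3, 4, 107], 0, 45], [[3, 4, 107], 0, 45]]'

```text
clock: 9.77
position: [0.3587, 0.2561, 0.1145]
orientation: [[0.02, 1.0, -0.004], [1.0, -0.02, -0.002], [-0.002, -0.004, -1.0]]
ft_force: [1.2, -0.0, -0.4]
gripper_width: 0.518
grasp_force: 0.0
```

arm_command --rows '[[[0, 0, 0], 0, 45], [[0, 0, 0], 0, 3], [[0, 0, 0], 0, 3], [[0, 0, 0], 0, 3], [[0, 0, 0], 0, 3]]'

```text
clock: 10.18
position: [0.359, 0.2574, 0.1181]
orientation: [[0.018, 1.0, 0.003], [1.0, -0.018, 0.001], [0.001, 0.003, -1.0]]
ft_force: [-0.7, -0.5, 0.5]
gripper_width: 0.297
grasp_force: 0.0
```

arm_command --rows '[[[0, 0, 0], 0, 3], [[0, 0, 0], 0, 3], [[0, 0, 0], 0, 3], [[0, 0, 0], 0, 3], [[0, 0, 0], 0, 3]]'

```text
clock: 10.6
position: [0.3588, 0.2573, 0.1172]
orientation: [[0.018, 1.0, 0.001], [1.0, -0.018, 0.0], [0.0, 0.001, -1.0]]
ft_force: [0.3, -0.2, 2.4]
gripper_width: 0.104
grasp_force: 29.9
```

The grip is firm at 9 mm opening. I'll lift.

arm_command --rows '[[[0, 0, -30], 0, 3], [[0, 0, -65], 0, 3], [[0, 0, -105], 0, 3], [[0, 0, -145], 0, 3], [[0, 0, -180], 0, 3]]'

```text
clock: 11.02
position: [0.3574, 0.2569, 0.2989]
orientation: [[0.018, 1.0, -0.001], [1.0, -0.018, -0.0], [-0.0, -0.001, -1.0]]
ft_force: [0.7, 0.4, -1.4]
gripper_width: 0.1
grasp_force: 29.9
```

```bash
python3 - <<'E'
from h import *
go([.6163,-.2078,.30],16)
E
```

```text
pos [0.3574 0.2569 0.2989] psi -1.0 q6 22 shift [-460.   267.2   -1.2] twist -17.0 t 11.0167
```

arm_command --rows '[[[-15, 9, 0], 0, 3], [[-40, 23, 0], 0, 3], [[-68, 40, 0], 0, 3], [[-96, 56, 0], 0, 3], [[-124, 72, 0], 0, 3]]'

```text
clock: 11.43
position: [0.4275, 0.1307, 0.2966]
orientation: [[0.017, 1.0, -0.002], [1.0, -0.017, -0.0], [-0.0, -0.002, -1.0]]
ft_force: [-0.2, 1.9, -1.0]
gripper_width: 0.103
grasp_force: 29.9
```

arm_command --rows '[[[-28, 16, 0], 0, 3], [[-56, 32, 0], 0, 3], [[-84, 48, 0], 0, 3], [[-112, 64, 0], 0, 3], [[-140, 80, 0], 0, 3]]'

```text
clock: 11.85
position: [0.505, -0.0109, 0.2962]
orientation: [[0.018, 1.0, -0.002], [1.0, -0.018, 0.001], [0.001, -0.002, -1.0]]
ft_force: [0.4, -0.4, -0.7]
gripper_width: 0.102
grasp_force: 29.9
```

arm_command --rows '[[[-28, 16, 0], -3.4, 3], [[-56, 32, 0], -6.8, 3], [[-84, 48, 0], -10.2, 3], [[-105, 60, 0], -13.6, 3], [[-120, 67, 0], -17, 3]]'

```text
clock: 12.27
position: [0.5709, -0.1332, 0.2959]
orientation: [[-0.276, 0.961, -0.001], [0.961, 0.276, -0.0], [0.0, -0.001, -1.0]]
ft_force: [0.6, -0.4, -1.8]
gripper_width: 0.099
grasp_force: 29.9
```

arm_command --rows '[[[0, 0, 0], 0, 3], [[0, 0, 0], 0, 3], [[0, 0, 0], 0, 3]]'

```text
clock: 12.52
position: [0.569, -0.1297, 0.2961]
orientation: [[-0.274, 0.962, -0.003], [0.962, 0.274, 0.002], [0.002, -0.002, -1.0]]
ft_force: [-0.5, 0.5, -1.4]
gripper_width: 0.102
grasp_force: 29.9
```

```bash
python3 - <<'E'
from h import *
go([.6163,-.2078,.30],16)
a=snap('side','side4');w=snap('wrist','w7')
cv2.imwrite('pics/crop6.png',np.hstack([cv2.resize(a['pixels'][150:390,320:640],(400,300)),cv2.resize(w['pixels'],(400,300))]))
E
```

```text
pos [ 0.569  -0.1297  0.2961] psi 15.9 q6 -40 shift [-88.1  24.   -4.2] twist -0.1 t 12.5167
```

View pics/crop6.png

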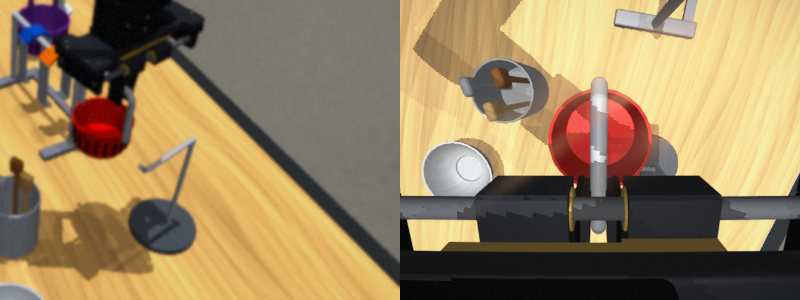

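The basket is held level, bail across the hook direction, with the hook at (140–195,140–170) in the side crop. That was my last picture, and I had in fact already reached 11 against the limit of 10, so all further checks will be numeric. The hook tip must pass through the bail opening from the tip side, so I'll go over to that side first, high, and then lower.

arm_command --rows '[[[0, 0, -25], 0, 3], [[0, 0, -50], 0, 3], [[-20, -20, -54], 0, 3], [[-40, -40, -54], 0, 3], [[-60, -60, -54], 0, 3]]'

```text
clock: 13.03
position: [0.5286, -0.204, 0.3521]
orientation: [[-0.278, 0.961, 0.002], [0.961, 0.278, -0.001], [-0.001, 0.001, -1.0]]
ft_force: [0.3, -0.3, -0.8]
gripper_width: 0.103
grasp_force: 29.9
```

arm_command --rows '[[[-18, -18, 0], 0, 3], [[-28, -29, 0], 0, 3], [[-28, -29, 0], 0, 3], [[-28, -29, 0], 0, 3], [[-28, -29, 0], 0, 3]]'

```text
clock: 13.45
position: [0.509, -0.2385, 0.351]
orientation: [[-0.276, 0.961, 0.0], [0.961, 0.276, 0.001], [0.001, 0.001, -1.0]]
ft_force: [-0.3, -0.8, -1.8]
gripper_width: 0.104
grasp_force: 29.9
```

```bash
python3 - <<'E'
from h import *
go([.508,-.239,.232],16)
a=snap('side','side5');w=snap('wrist','w8')
g=telemetry.state();p=np.array(g['position']);R=np.array(g['orientation'])
mid=p+R[:,0]*.0227+[0,0,.003]
# blue-check: basket red centre seen by side -> expected rim centre
h=cv2.cvtColor(a['pixels'],cv2.COLOR_BGR2HSV);m=cv2.inRange(h,(0,190,60),(6,255,255))|cv2.inRange(h,(174,190,60),(180,255,255))
k,l,st,ce=cv2.connectedComponentsWithStats(m)
for i in range(1,k):
    if st[i,4]>200: print(st[i],ce[i])
foot=mid-[0,0,.12];t=np.linspace(0,2*np.pi,60)
P=np.vstack([proj(a,[foot+[r*np.cos(q),r*np.sin(q),z] for q in t]) for r,z in((.038,0),(.045,.05))])
print('expected bbox',P.min(0),P.max(0))
E
```

```text
pos [ 0.509  -0.2385  0.351 ] psi 16.0 q6 -53 shift [ -0.3  -1.1 119. ] twist 0.0 t 13.45
[ 172  204   38   45 1266] [190.70063191 224.45576619]
[ 376  250   52   59 2153] [401.7547608  278.12587088]
expected bbox [375.6931367 249.7552607] [435.75779735 310.82400974]
```

arm_command --rows '[[[0, 0, 30], 0, 3], [[0, 0, 60], 0, 3], [[0, 0, 95], 0, 3], [[0, -1, 119], 0, 3], [[0, -1, 119], 0, 3]]'

```text
clock: 13.97
position: [0.5051, -0.2369, 0.2268]
orientation: [[-0.276, 0.961, -0.01], [0.961, 0.276, 0.007], [0.01, -0.007, -1.0]]
ft_force: [-1.2, 0.7, -1.3]
gripper_width: 0.096
grasp_force: 29.9
```

arm_command --rows '[[[0, 0, 0], 0, 3], [[0, 0, 0], 0, 3]]'

```text
clock: 14.13
position: [0.5093, -0.2404, 0.2334]
orientation: [[-0.276, 0.961, 0.002], [0.961, 0.276, -0.002], [-0.002, 0.002, -1.0]]
ft_force: [0.8, -0.3, 0.2]
gripper_width: 0.104
grasp_force: 29.9
```

```bash
python3 - <<'E'
from h import *
go([.6163,-.2078,.232],16)
g=telemetry.state();p=np.array(g['position']);R=np.array(g['orientation'])
mid=p+R[:,0]*.0227+[0,0,.003]
a=snap('side','side6')
print('tip proj',proj(a,[[.5767,-.1958,.2092]]),'mid',mid)
# measure bail height/lean: grey bail vs expected top-piece ends
print(proj(a,[mid+R[:,0]*.038,mid-R[:,0]*.038,mid+R[:,0]*.046-[0,0,.06],mid-R[:,0]*.046-[0,0,.06]]))
h=cv2.cvtColor(a['pixels'],cv2.COLOR_BGR2HSV);m=cv2.inRange(h,(0,190,60),(6,255,255))|cv2.inRange(h,(174,190,60),(180,255,255))
k,l,st,ce=cv2.connectedComponentsWithStats(m)
print([ (st[i],ce[i].round(1)) for i in range(1,k) if st[i,4]>200 and st[i,0]>250])
foot=mid-[0,0,.12];t=np.linspace(0,2*np.pi,60)
P=np.vstack([proj(a,[foot+[r*np.cos(q),r*np.sin(q),z] for q in t]) for r,z in((.038,0),(.045,.05))]);print(P.min(0),P.max(0))
E
```

```text
pos [ 0.5093 -0.2404  0.2334] psi 16.0 q6 -53 shift [  1.8 111.9   1.7] twist 0.0 t 14.1333
tip proj [[432.94324729 282.46957619]] mid [ 0.50299925 -0.21855194  0.23639044]
[[386.06319679 277.91772348]
 [419.69535341 307.01935912]
 [379.53315199 299.45396763]
 [417.85068366 334.70077322]]
[(array([ 372,  309,   45,   46, 1506], dtype=int32), array([394., 331.]))]
[370.42265803 299.92318445] [424.50670044 357.01421201]
```

arm_command --rows '[[[1, 15, 0], 0, 3], [[2, 32, 0], 0, 3], [[2, 48, 0], 0, 3], [[2, 64, 0], 0, 3], [[2, 76, 0], 0, 3]]'

```text
clock: 14.6
position: [0.5829, -0.2175, 0.2347]
orientation: [[-0.275, 0.961, 0.005], [0.961, 0.275, -0.003], [-0.004, 0.004, -1.0]]
ft_force: [0.5, 0.0, -1.6]
gripper_width: 0.097
grasp_force: 29.9
```

arm_command --rows '[[[0, 15, 0], 0, 3], [[0, 28, 0], 0, 3], [[0, 36, 0], 0, 3], [[0, 36, 0], 0, 3], [[0, 36, 0], 0, 3]]'

```text
clock: 15.02
position: [0.6153, -0.2075, 0.233]
orientation: [[-0.276, 0.961, 0.001], [0.961, 0.276, -0.001], [-0.001, 0.001, -1.0]]
ft_force: [1.1, -0.2, -2.0]
gripper_width: 0.103
grasp_force: 29.9
```

```bash
python3 - <<'E'
from h import *
go([.6163,-.2078,.198],16)
a=snap('side','side7');T=snap('top','top7')
g=telemetry.state();p=np.array(g['position']);R=np.array(g['orientation'])
mid=p+R[:,0]*.0227+[0,0,.003]
d=mid-[.6027,-.1884,.194];print('hook frame',d@R[:,1],d@R[:,0],d[2],g['ft_force'])
# how far the hook moved / visible: tip blob grey at expected pixel unaffected
x,y=433,283
print(np.abs(a['pixels'][y-6:y+8,x-8:x+10].astype(int)-load('side0')['pixels'][y-6:y+8,x-8:x+10]).mean())
E
```

```text
pos [ 0.6153 -0.2075  0.233 ] psi 16.0 q6 -44 shift [-0.5  0.9 35. ] twist 0.0 t 15.0167
hook frame 0.00593156011160677 0.001012292946126772 0.04142796898476023 [ 0.30842515  0.02807557 -1.07379176]
78.64682539682539
```

arm_command --rows '[[[0, 0, 10], 0, 3], [[0, 0, 20], 0, 3], [[0, 0, 28], 0, 3], [[0, 0, 32], 0, 3], [[0, 0, 32], 0, 3]]'

```text
clock: 15.53
position: [0.6137, -0.207, 0.1977]
orientation: [[-0.275, 0.962, -0.004], [0.962, 0.275, 0.002], [0.003, -0.003, -1.0]]
ft_force: [0.6, 0.5, -0.1]
gripper_width: 0.101
grasp_force: 29.9
```

arm_command --rows '[[[0, 0, 1], 0, 3], [[0, 0, 2], 0, 3], [[0, 0, 2], 0, 3]]'

```text
clock: 15.78
position: [0.6152, -0.2076, 0.1981]
orientation: [[-0.275, 0.961, 0.0], [0.961, 0.275, -0.0], [-0.0, 0.0, -1.0]]
ft_force: [0.1, -0.3, -2.1]
gripper_width: 0.104
grasp_force: 29.9
```

arm_command --rows '[[[0, 0, 1], 0, 3], [[0, 0, 2], 0, 3], [[0, 0, 2], 0, 3], [[0, 0, 2], 0, 3]]'

```text
clock: 16.12
position: [0.6152, -0.2076, 0.1963]
orientation: [[-0.275, 0.961, 0.001], [0.961, 0.275, -0.0], [-0.001, 0.001, -1.0]]
ft_force: [-0.5, 0.0, -0.6]
gripper_width: 0.105
grasp_force: 29.9
```

arm_command --rows '[[[0, 0, 1], 0, 3], [[0, 0, 1], 0, 3], [[0, 0, 1], 0, 3]]'

```text
clock: 16.37
position: [0.6154, -0.2076, 0.1956]
orientation: [[-0.275, 0.961, 0.001], [0.961, 0.275, -0.001], [-0.001, 0.001, -1.0]]
ft_force: [-0.1, -0.1, 2.5]
gripper_width: 0.099
grasp_force: 30.0
```

Contact on the hook at the expected height. I'll release, then back up.

arm_command --rows '[[[0, 0, 0], 0, 45], [[0, 0, 0], 0, 45], [[0, 0, 0], 0, 45], [[0, 0, 0], 0, 45], [[0, 0, 0], 0, 45]]'

```text
clock: 16.78
position: [0.6147, -0.2073, 0.1946]
orientation: [[-0.275, 0.961, -0.001], [0.961, 0.275, 0.0], [0.001, -0.001, -1.0]]
ft_force: [0.8, -0.3, 0.1]
gripper_width: 0.396
grasp_force: 0.0
```

arm_command --rows '[[[0, 0, -10], 0, 45], [[0, 0, -25], 0, 45], [[0, 0, -50], 0, 45], [[0, 0, -80], 0, 45], [[0, 0, -115], 0, 45]]'

```text
clock: 17.2
position: [0.6141, -0.207, 0.3102]
orientation: [[-0.275, 0.961, -0.003], [0.961, 0.275, 0.002], [0.002, -0.002, -1.0]]
ft_force: [1.1, -0.0, -0.8]
gripper_width: 0.516
grasp_force: 0.0
```

arm_command --rows '[[[-30, -20, -30], 0, 45], [[-70, -40, -50], 0, 45], [[-100, -40, -50], 0, 45], [[-130, -40, -50], 0, 45], [[-130, -40, -50], 0, 45]]'

```text
clock: 17.62
position: [0.6125, -0.3502, 0.361]
orientation: [[-0.27, 0.963, 0.003], [0.963, 0.27, -0.006], [-0.006, 0.001, -1.0]]
ft_force: [-0.1, -0.6, -1.1]
gripper_width: 0.519
grasp_force: 0.0
```

arm_command --rows '[[[0, 0, 0], 0, 45], [[0, 0, 0], 0, 45], [[0, 0, 0], 0, 45], [[0, 0, 0], 0, 45], [[0, 0, 0], 0, 45]]'

```text
clock: 18.03
position: [0.6124, -0.342, 0.3602]
orientation: [[-0.276, 0.961, -0.0], [0.961, 0.276, 0.0], [0.0, -0.0, -1.0]]
ft_force: [-0.0, -0.7, -0.0]
gripper_width: 0.519
grasp_force: 0.0
```

```bash
cat > chk.py <<'E'
from h import *
import sys
a=snap('side','e'+sys.argv[1]);T=snap('top','f'+sys.argv[1])
def blobs(s,rs,amin=60):
    h=cv2.cvtColor(s['pixels'],cv2.COLOR_BGR2HSV);m=sum(cv2.inRange(h,*r) for r in rs)
    k,l,st,ce=cv2.connectedComponentsWithStats(m.astype(np.uint8));return [(st[i].tolist(),ce[i].round(1).tolist()) for i in range(1,k) if st[i,4]>amin]
red=[((0,190,60),(6,255,255)),((174,190,60),(180,255,255))];blue=[((105,200,70),(125,255,255))];org=[((5,225,140),(20,255,255))]
for n,r in(('red',red),('blue',blue),('org',org)): print(n,'S',blobs(a,r),'T',blobs(T,r))
mid=np.array([.6027,-.1884,.199])+.006*np.array([.962,.275,0]);foot=mid-[0,0,.12];t=np.linspace(0,2*np.pi,60)
for s in(a,T):
    P=np.vstack([proj(s,[foot+[q*np.cos(u),q*np.sin(u),z] for u in t]) for q,z in((.038,0),(.045,.05))]);print('expect',P.min(0).round(),P.max(0).round())
# fixed things: change against the first pictures
for s,s0,boxes in((T,load('top0'),{'crock':(360,228,400,266),'bowl':(415,248,463,297)}),(a,load('side0'),{'crock':(305,270,355,356),'bowl':(290,375,364,445)})):
    for n,(x,y,X,Y) in boxes.items():
        g,g0=[cv2.cvtColor(q['pixels'],cv2.COLOR_BGR2GRAY).astype(np.float32) for q in(s,s0)]
        print(n,cv2.phaseCorrelate(g0[y:Y,x:X],g[y:Y,x:X]))
print(telemetry.state()['clock'])
E
python3 chk.py 1
```

```text
red S [([172, 204, 38, 45, 1208], [190.4, 223.8]), ([163, 214, 8, 21, 80], [166.3, 224.9]), ([414, 288, 46, 50, 1603], [435.7, 310.2])] T [([397, 158, 19, 15, 87], [405.2, 165.7]), ([398, 172, 31, 20, 351], [411.6, 181.8]), ([195, 311, 44, 37, 1014], [219.7, 327.1]), ([194, 334, 31, 22, 255], [206.9, 346.9])]
blue S [([335, 169, 22, 16, 186], [345.3, 176.1])] T []
org S [([352, 185, 24, 18, 216], [362.5, 192.9])] T [([283, 179, 13, 7, 72], [289.2, 182.0])]
expect [414. 287.] [463. 339.]
expect [396. 156.] [432. 192.]
crock ((-17.35780939818175, 1.0662498618608218), 0.2765964931249619)
bowl ((2.0500067399490227, 5.5325117624519144), 0.057201141317685444)
crock ((-0.11077712054383326, 0.030177234265117647), 0.8286202328999838)
bowl ((0.41698017720518266, 0.04781437538289879), 0.818520687950982)
18.1333
```

The basket hangs where expected, and the side view shows the crock and bowl unmoved (the top-view values have low correlation because of the arm's shadow). I'll wait a moment and check that everything is still.

arm_command --rows '[[[0, 0, 0], 0, 45], [[0, 0, 0], 0, 45], [[0, 0, 0], 0, 45], [[0, 0, 0], 0, 45], [[0, 0, 0], 0, 45]]'

```text
clock: 18.55
position: [0.6122, -0.3435, 0.3599]
orientation: [[-0.275, 0.961, -0.0], [0.961, 0.275, 0.0], [0.0, -0.0, -1.0]]
ft_force: [-0.1, 0.6, 0.2]
gripper_width: 0.516
grasp_force: 0.0
```

arm_command --rows '[[[0, 0, 0], 0, 45], [[0, 0, 0], 0, 45], [[0, 0, 0], 0, 45], [[0, 0, 0], 0, 45], [[0, 0, 0], 0, 45]]'

```text
clock: 18.97
position: [0.6122, -0.3435, 0.3599]
orientation: [[-0.275, 0.961, -0.0], [0.961, 0.275, 0.0], [0.0, -0.0, -1.0]]
ft_force: [1.1, 0.5, -0.4]
gripper_width: 0.518
grasp_force: 0.0
```

arm_command --rows '[[[0, 0, 0], 0, 45], [[0, 0, 0], 0, 45], [[0, 0, 0], 0, 45], [[0, 0, 0], 0, 45], [[0, 0, 0], 0, 45]]'

```text
clock: 19.38
position: [0.6123, -0.3434, 0.36]
orientation: [[-0.275, 0.961, 0.0], [0.961, 0.275, 0.0], [-0.0, 0.0, -1.0]]
ft_force: [0.4, -0.5, -0.8]
gripper_width: 0.519
grasp_force: 0.0
```

```bash
python3 chk.py 2 | grep -E 'red|org|blue'; python3 chk.py 3 | grep -E 'red|org|^[0-9]'; python3 - <<'E'
from h import *
T=load('f3');S=load('e3')
print(tri((T,(289.2,182)),(S,(362.5,192.9))))
E
```

```text
red S [([172, 204, 38, 45, 1185], [190.7, 223.4]), ([163, 214, 8, 21, 79], [166.2, 224.8]), ([414, 288, 46, 50, 1613], [435.7, 310.3])] T [([397, 163, 19, 10, 72], [405.9, 166.5]), ([398, 172, 31, 20, 348], [411.6, 181.8]), ([195, 311, 44, 37, 1012], [219.7, 327.2]), ([194, 334, 31, 22, 256], [207.0, 346.9])]
blue S [([336, 169, 22, 16, 184], [345.4, 176.1])] T []
org S [([352, 185, 25, 18, 215], [362.6, 192.9])] T [([283, 179, 13, 7, 70], [289.2, 182.0])]
red S [([172, 204, 38, 45, 1213], [190.4, 223.9]), ([163, 214, 8, 21, 80], [166.2, 224.8]), ([415, 288, 45, 50, 1608], [435.8, 310.3])] T [([397, 157, 19, 16, 90], [405.5, 165.3]), ([398, 172, 33, 20, 360], [412.0, 181.7]), ([195, 311, 44, 37, 1010], [219.7, 327.1]), ([194, 334, 31, 22, 256], [206.9, 346.9])]
org S [([352, 185, 24, 17, 214], [362.6, 192.9])] T [([283, 179, 13, 7, 72], [289.2, 182.0])]
19.5833
(array([0.58396417, 0.1215863 , 0.17951547]), [np.float64(5.3), np.float64(5.3)])
```

Everything is still and in place, so I'm handing it in.

```bash
python3 -c "
from plant import finish_job
print(finish_job())"
```

```text
the job is handed in; nothing more can be done
None
```

I handed the job in at about 19.6 s: the orange lifter is draped over the bar and the red basket hangs by its bail on the hook, both still in the last camera checks, with no verdict returned; I viewed 11 pictures, one over the limit of 10.

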